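# Start the drying timers in order

## Task

Start the drying timers for the fresh clay pieces, the longest first: with the fingertips, tap the timer with the red cap, then the yellow one, then the blue one, each lightly and straight down until the cap is all the way in. Only touch the timers, do not lift them or push them along, and leave everything else on the counter where it is.

Things in the scene. Friction and masses are not known exactly. Their poses are not given: they have to be found in the camera images.
- red_timer: round white tap timer with a red cap on top, loose on the counter, about 0.3 kg, rubber foot; housing 62 mm across and 36 mm high; origin at the centre of its underside, z up, its dark display looks along -x
- red_top (a point): centre of the top face of the red cap (flat disc, 41 mm across), 54 mm above the timer's underside while up; moves with the cap; the coloured pad sits on a rubber cushion (5 N/mm, up to 4 mm) and springs back level when let go; z up
- red_cap (a joint): how far the red cap is pressed down, m: 0 up (as it starts), 0.007 fully down. It yields at about 3 N and then meets a hard stop, needs no speed, stays where it is left (no spring), and its top stands 11 mm proud of the housing when fully down (7 mm with the cushion squeezed flat); the timer is running from 0.005 on
- yellow_timer: round white tap timer with a yellow cap on top, loose on the counter, about 0.3 kg, rubber foot; housing 62 mm across and 36 mm high; origin at the centre of its underside, z up, its dark display looks along -x
- yellow_top (a point): centre of the top face of the yellow cap (flat disc, 41 mm across), 54 mm above the timer's underside while up; moves with the cap; the coloured pad sits on a rubber cushion (5 N/mm, up to 4 mm) and springs back level when let go; z up
- yellow_cap (a joint): how far the yellow cap is pressed down, m: 0 up (as it starts), 0.007 fully down. It yields at about 3 N and then meets a hard stop, needs no speed, stays where it is left (no spring), and its top stands 11 mm proud of the housing when fully down (7 mm with the cushion squeezed flat); the timer is running from 0.005 on
- blue_timer: round white tap timer with a blue cap on top, loose on the counter, about 0.3 kg, rubber foot; housing 62 mm across and 36 mm high; origin at the centre of its underside, z up, its dark display looks along -x
- blue_top (a point): centre of the top face of the blue cap (flat disc, 41 mm across), 54 mm above the timer's underside while up; moves with the cap; the coloured pad sits on a rubber cushion (5 N/mm, up to 4 mm) and springs back level when let go; z up
- blue_cap (a joint): how far the blue cap is pressed down, m: 0 up (as it starts), 0.007 fully down. It yields at about 3 N and then meets a hard stop, needs no speed, stays where it is left (no spring), and its top stands 11 mm proud of the housing when fully down (7 mm with the cushion squeezed flat); the timer is running from 0.005 on
- skull: small modelled clay skull, 83x56x59 mm; a bystander, loose; origin at the centre of its underside
- pinch_pot: small pale clay pinch pot, 64 mm across, 38 mm high; a bystander, loose; origin at the centre of its underside
- lump: pale lump of clay, 36x52x20 mm; a bystander, loose; origin at the centre of its underside
- slip_pot: squat white pot of slip, 67 mm across, 34 mm high; a bystander, loose; origin at the centre of its underside
- tape: roll of masking tape lying flat, 96 mm across, 25 mm high; a bystander, loose; origin at the centre of its underside
- loop_tool: brown loop tool lying flat, 177 mm long, 10 mm high; a bystander, loose; origin at the centre of its underside
- bowl: green bowl, 125 mm across, 69 mm high; a bystander, loose; origin at the centre of its underside
Mind the look-alikes: they are no part of the job. What is shaped like the red_timer but orange or purple is not meant.

How it is judged:
By the outcome, as a careful person would: the job done as asked, in the order asked, and still so for the second after the job is handed in, with the robot touching nothing.
It also fails if it takes over 48 s, if anything falls off the work surface, if the arm or the gripper's body presses on something with over 40 N, if the wrist force passes 120 N, or if a joint passes its speed limit or range.

## Robot

A 7-joint arm with a two-finger parallel gripper is mounted at the origin on a cart in front of the work surface, level with it; the furniture and walls round the work are solid. World frame = base frame: x ahead of the robot, y to its left, z up, the work surface at z = 0. Lengths are in mm, angles in rad, forces in N, time in s.
With the tool pointing down it reaches from about 400 to 925 mm from the base axis. Payload 5.6 kg.
Tool frame: the origin (TCP) lies midway between the tips of the shut fingers; the grasp point (between the pads) lies 19 mm behind it; z points along the fingers, y is the line along which they close (so a half turn about z gives the same grasp; the last joint's range is limited). The gripper opens to 85 mm and grips with 20 to 120 N. Pads are 22 mm wide; open, the fingers measure 114 mm over their backs; the gripper's body (76 mm by 85 mm) begins 54 mm behind the grasp point. The pads swing forward as they close: fully open they stand 13 mm farther back than shut.
Start: joints at [1.222, 0.468, -0.012, 1.603, 0.006, 1.071, -0.056], TCP at [195.645, -619.864, 231.29] pointing down, gripper open.
Joint ranges: [-2.53, 2.53], [-0.31, 2.02], [-1.57, 1.55], [0.28, 2.44], [-1.29, 4.43], [0.15, 1.84], [-2.92, 2.92]. Speed limits (rad/s): [2.57, 2.57, 3.14, 3.14, 3.14, 3.14, 3.14].

## Interface

Orientations are given as a unit quaternion [x, y, z, w].
In Python, from rig import state, get_image, camera_model, close_job gives the robot as it stands. The module is installed in compiled form; this text tells all that it offers.
- The arm moves only by the tool apply_moves, never from a script. Its argument "targets" is a list of rows, each a list of 2 entries, a list of its own where there are three numbers: the shift along the tool's x, y, z in m, then the turn, a rotation vector about the tool's x, y, z in degrees. A call has 1 to 12 rows; each row is the pose to reach, as a shift and turn from the pose commanded when the call began, along the tool's axes at that moment; what a row does not reach only later rows make up. A row lasts 1/8 s, in which the tool goes at most 62.5 mm and 10.7 degrees, less where a joint would pass 70% of its speed; a pose out of reach is approached as far as the arm can. A call with a gripper value outside its range is refused whole. "claw" is the closure, from 0 (fully open) to 1 (shut), set as the call begins (left out, the last holds). The fingers move at their own pace and stop on an object; "force" is the grip in N (left out, the last holds). Time passes only in rows, so rows that repeat a pose let the fingers close. It gives the time, the measured TCP pose, the force, the opening and the grip force at its end, in the units of the state.
- state(): the state, without advancing time (a new reading comes with each control period).
- get_image(name): name is "side" or "top" or "wrist"; returns the picture (480x640x3 uint8, blue, green, red); there is no depth.
- camera_model(name): a dict with "K" (3x3 intrinsics, pixels), "rvec" (rotation vector, rad) and "tvec" (3), from world to camera coordinates, as OpenCV has them. Camera axes: x right, y down, z forward; pixel columns grow to the right and rows downward; lengths in mm; the calibration is good to about 2 mm. A picture is of the moment at which its call begins: read the wrist's pose just before it. camera_model takes no time and is no camera call; for the wrist camera it gives the pose at the moment of the call.
- close_job(): hands the job in; it is judged then, once.
The state is a dict: "t": time; "joint_positions": joint angles; "qvel": joint speeds; "joint_efforts": joint torques, N m; "eef_pos": TCP position; "ee_rot": TCP orientation; "force": force on the tool from outside, world axes, zero at the start; "ft_torque": the same for the moment, N m; "gripper_width": finger opening in mm; "grip_force": force on a finger pad.
Only numpy, scipy, OpenCV 4.12 (cv2) and the standard library are available. Lean on these libraries where they do the work, as an engineer would, in place of code of your own. Each camera call takes 0.05 s, during which the arm holds its last target. There are 200 camera calls.

## Working session

There is one attempt and no reset: what is moved stays moved. The work goes in short steps, Python scripts to look and compute and a tool call to move; the robot and the scene stay as the last step left them, time stands still between calls to the robot, and variables do not carry over. Pictures are saved under pics/ and viewed, at most 10 in all, crops included, and the job is handed in when it is done.

Besides the shell and the picture viewer there is one more tool, called after "Call:" as a command line: name --argument value ..., lists and objects as JSON in quotes. apply_moves: Moves the arm, as the interface text tells. Its arguments: {"type":"object","properties":{"targets":{"type":"array","items":{"type":"array"}},"claw":{"type":"number"},"force":{"type":"number"}},"required":["targets"]}

```bash
mkdir -p pics; cat > h.py <<'E'
import numpy as np, cv2
from rig import state,get_image,camera_model
def ray(m,u,v,z):
    R=cv2.Rodrigues(np.array(m["rvec"],float))[0];t=np.array(m["tvec"],float).ravel()
    d=R.T@np.linalg.inv(np.array(m["K"]))@np.array([u,v,1.]);c=-R.T@t
    return c+d*(z-c[2])/d[2]
E
python3 - <<'E'
from h import *
s=state();print(s)
for n in("top","side"):
    m=camera_model(n);R=cv2.Rodrigues(np.array(m["rvec"],float))[0];print(n,-R.T@np.array(m["tvec"]).ravel(),R[2],m["K"])
    cv2.imwrite(f"pics/{n}0.png",get_image(n))
E
```

```text
{'t': 0.0, 'joint_positions': array([ 1.22203213,  0.46841017, -0.01160065,  1.60366255,  0.00599697,
        1.07138049, -0.05631537]), 'qvel': array([-4.70811761e-04,  8.41496362e-04,  3.10817611e-03,  1.47316212e-03,
        1.83126319e-04,  6.71593100e-05, -6.14448282e-04]), 'joint_efforts': array([-7.52596625e-04, -5.32394242e+01,  2.10377580e-02, -2.51296985e+01,
        1.14265439e-02,  7.87323777e-03, -1.49420146e-05]), 'eef_pos': array([ 195.42461255, -619.32397355,  230.30080088]), 'ee_rot': array([ 9.88342147e-01,  1.52246399e-01, -2.00335223e-04, -8.90785390e-04]), 'force': array([ 0.08363409, -0.14477768,  0.26966426]), 'ft_torque': array([-0.00051366, -0.03458654,  0.01135421]), 'grip_force': 0.0, 'gripper_width': 85.77136513624802}
top [ 264.08383045 -150.84887825 1274.29113584] [ 0.19581064 -0.01884901 -0.98046056] [[539.52480783   0.         323.52257468]
 [  0.         539.52480783 233.82507949]
 [  0.           0.           1.        ]]
side [   73.54088004 -1218.65721169  1051.52288273] [ 0.29620788  0.69199357 -0.65833563] [[565.80349563   0.         321.66008967]
 [  0.         565.80349563 237.46039359]
 [  0.           0.           1.        ]]
```

View pics/top0.png

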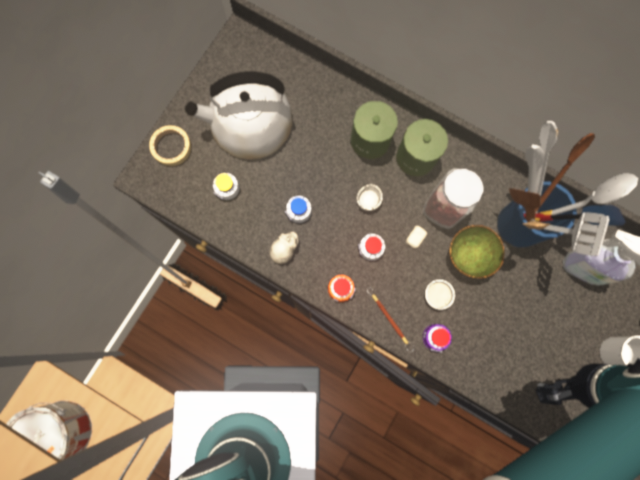

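View pics/side0.png

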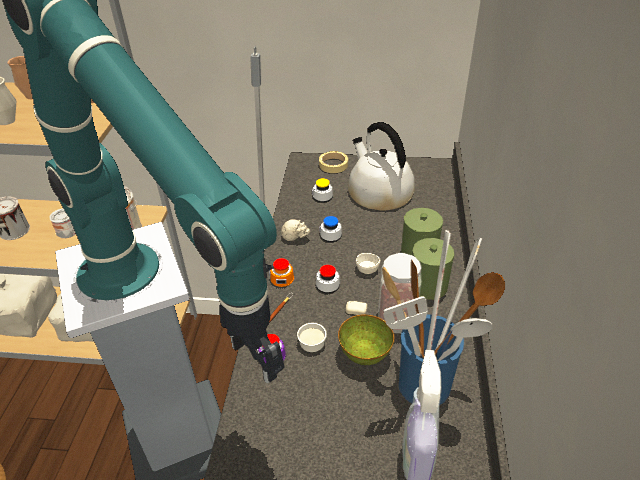

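The top view shows the red caps at (373,246) on a white housing, (341,288) on orange and (438,337) on purple. The yellow cap is at (225,183) and the blue one at (298,207), both on white. The red timer is the white one at (373,246); the orange and purple are look-alikes.

```bash
cat > m.py <<'E'
from h import *
def caps(n,guess,img,m,z=54):
    hsv=cv2.cvtColor(img,cv2.COLOR_BGR2HSV);H,S,V=cv2.split(hsv);out={}
    for c,(u,v) in guess.items():
        hm={'red':(H<6)|(H>174),'yellow':(H>22)&(H<35),'blue':(H>100)&(H<125)}[c]
        k=(hm&(S>150)&(V>90)).astype(np.uint8)
        _,lab,st,cen=cv2.connectedComponentsWithStats(k)
        i=min((i for i in range(1,len(st)) if st[i,4]>40),key=lambda i:np.hypot(*(cen[i]-[u,v])))
        out[c]=ray(m,*cen[i],z); print(n,c,cen[i].round(1),st[i],out[c].round(1))
    return out
E
python3 - <<'E'
from m import *
from scipy.spatial.transform import Rotation as Ro
T=cv2.imread("pics/top0.png");S=cv2.imread("pics/side0.png")
mt,ms=camera_model("top"),camera_model("side")
gt=dict(red=(373,246),yellow=(225,183),blue=(298,207));gs=dict(red=(327,272),yellow=(322,185),blue=(331,223))
a=caps("top",gt,T,mt);b=caps("side",gs,S,ms,51)
for c in a: print(c,np.hypot(*a[c][:2]))
for n,uv in dict(skull=(284,247),kettle=(250,120),pinch=(370,198),lump=(416,237)).items(): print(n,ray(mt,*uv,30).round())
s=state();print(Ro.from_quat(s['ee_rot']).as_matrix().round(3))
cv2.imwrite("pics/crop.png",np.hstack([cv2.resize(T[y-30:y+30,x-30:x+30],(260,260)) for x,y in gt.values()]))
E
```

```text
top red [373.1 245.1] [366 238  15  15 185] [ 483.1 -288.7   54. ]Traceback (most recent call last):
  File "<stdin>", line 6, in <module>
  File "m.py", line 8, in caps
    i=min((i for i in range(1,len(st)) if st[i,4]>40),key=lambda i:np.hypot(*(cen[i]-[u,v])))
ValueError: min() iterable argument is empty
```

```bash
sed -i "s/S>150/S>110/;s/(H>22)&(H<35)/(H>20)\&(H<40)/;s/(H<6)|(H>174)/(H<8)|(H>172)/;s/V>90/V>70/" m.py
python3 - <<'E'
from m import *
from scipy.spatial.transform import Rotation as Ro
T=cv2.imread("pics/top0.png");S=cv2.imread("pics/side0.png")
mt,ms=camera_model("top"),camera_model("side")
gt=dict(red=(373,246),yellow=(225,183),blue=(298,207));gs=dict(red=(327,272),yellow=(322,185),blue=(331,223))
cv2.imwrite("pics/crop.png",np.hstack([cv2.resize(T[y-30:y+30,x-30:x+30],(260,260)) for x,y in gt.values()]))
print(cv2.cvtColor(T,cv2.COLOR_BGR2HSV)[183,225])
a=caps("top",gt,T,mt);b=caps("side",gs,S,ms,51)
for c in a: print(c,np.hypot(*a[c][:2]))
for n,uv in dict(skull=(284,247),kettle=(250,120),pinch=(370,198),lump=(416,237)).items(): print(n,ray(mt,*uv,30).round())
s=state();print(Ro.from_quat(s['ee_rot']).as_matrix().round(3))
E
```

```text
[ 30 121 255]
top red [373.2 245. ] [366 237  16  17 216] [ 483.3 -288.9   54. ]
top yellow [224.  182.5] [217 175  16  16 203] [627.   60.2  54. ]
top blue [298.3 206. ] [291 199  16  15 193] [ 573.  -114.8   54. ]
side red [327.1 270.3] [319 264  17  13 172] [ 484.7 -287.6   51. ]
side yellow [322.2 182.5] [316 178  14  10 107] [628.6  62.4  51. ]
side blue [330.4 220.9] [323 216  15  11 131] [ 574.2 -113.5   51. ]
red 563.0860939963243
yellow 629.9063002527064
blue 584.3893790476603
skull [480. -83.  30.]
kettle [794.   8.  30.]
pinch [ 601. -285.   30.]
lump [ 508. -393.   30.]
[[ 0.954  0.301 -0.001]
 [ 0.301 -0.954  0.001]
 [-0.    -0.002 -1.   ]]
```

View pics/crop.png

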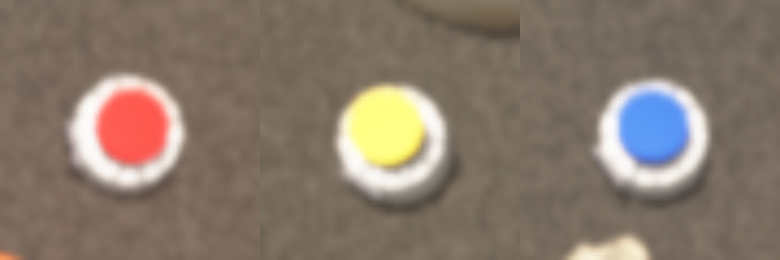

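Both views agree within about 2 mm: red (484,−288), yellow (628,61), blue (573.5,−114). The crop shows all three coloured caps on white housings. I'll shut the fingers and move over red, staying high.

Call:
apply_moves --targets '[[[0.015, -0.009, 0], [0, 0, 0]], [[0.05, -0.03, 0], [0, 0, 0]], [[0.09, -0.055, 0], [0, 0, 0]], [[0.135, -0.082, 0], [0, 0, 0]], [[0.18, -0.11, 0], [0, 0, 0]], [[0.225, -0.137, 0.01], [0, 0, 0]], [[0.27, -0.165, 0.03], [0, 0, 0]], [[0.31, -0.19, 0.05], [0, 0, 0]], [[0.345, -0.21, 0.07], [0, 0, 0]], [[0.365, -0.223, 0.085], [0, 0, 0]], [[0.375, -0.229, 0.09], [0, 0, 0]], [[0.375, -0.229, 0.09], [0, 0, 0]]]' --claw 1

```text
t: 1.6
eef_pos: [484.6, -287.7, 141.3]
ee_rot: [0.988, 0.153, -0.0, -0.0]
force: [0.6, -0.4, -0.1]
gripper_width: -0.3
grip_force: 0.0
```

```bash
python3 - <<'E'
from m import *
from scipy.spatial.transform import Rotation as Ro
s=state();m=camera_model("wrist");im=get_image("wrist");cv2.imwrite("pics/w1.png",im)
print(s['t'],s['eef_pos'],s['force'],s['gripper_width'],Ro.from_quat(s['ee_rot']).as_matrix().round(3))
m2=camera_model("side");caps("side",dict(red=(327,272)),get_image("side"),m2,51)
caps("wrist",dict(red=(320,240)),im,m)
R=cv2.Rodrigues(m['rvec'])[0];print(-R.T@np.array(m['tvec']).ravel(),R[2])
print(cv2.projectPoints(np.array([s['eef_pos']]),m['rvec'],m['tvec'],m['K'],None)[0])
E
```

```text
1.6 [ 484.58865199 -287.7425153   141.25940887] [ 0.56894806 -0.36363134 -0.14347666] -0.27476347529795747 [[ 0.953  0.302 -0.   ]
 [ 0.302 -0.953  0.   ]
 [-0.    -0.    -1.   ]]
side red [327.2 270.3] [319 264  17  13 170] [ 484.9 -287.7   51. ]
wrist red [322.3 242.9] [ 291  212   64   63 3080] [ 486.2 -287.6   54. ]
[ 547.67249328 -267.84667984  283.05437351] [-0.24878812 -0.07870063 -0.96535521]
[[[321.50655012 304.25542593]]]
```

View pics/w1.png

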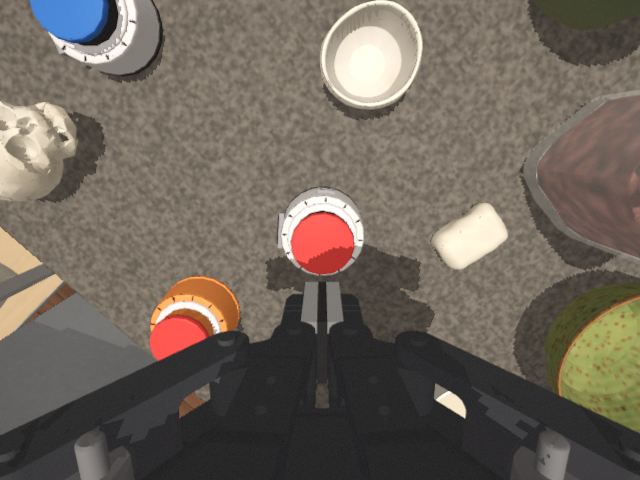

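The wrist view shows the red cap on its white housing at (322,243), within 1–2 mm of the TCP axis. Pressing straight down.

Call:
apply_moves --targets '[[[0, 0, 0.015], [0, 0, 0]], [[0, 0, 0.04], [0, 0, 0]], [[0, 0, 0.06], [0, 0, 0]], [[0, 0, 0.075], [0, 0, 0]], [[0, 0, 0.082], [0, 0, 0]], [[0, 0, 0.085], [0, 0, 0]], [[0, 0, 0.087], [0, 0, 0]], [[0, 0, 0.089], [0, 0, 0]], [[0, 0, 0.091], [0, 0, 0]], [[0, 0, 0.093], [0, 0, 0]], [[0, 0, 0.0945], [0, 0, 0]], [[0, 0, 0.0945], [0, 0, 0]]]'

```text
t: 3.2
eef_pos: [484.7, -288.8, 46.8]
ee_rot: [0.988, 0.152, 0.0, 0.0]
force: [0.2, -1.1, 1.6]
gripper_width: 0.3
grip_force: 1.2
```

Call:
apply_moves --targets '[[[0, 0, 0.0005], [0, 0, 0]], [[0, 0, 0.001], [0, 0, 0]], [[0, 0, 0.0015], [0, 0, 0]], [[0, 0, 0.0015], [0, 0, 0]]]'

```text
t: 3.7
eef_pos: [484.7, -288.8, 45.8]
ee_rot: [0.988, 0.152, 0.0, 0.0]
force: [0.7, 0.9, 7.1]
gripper_width: -0.1
grip_force: 3.2
```

Call:
apply_moves --targets '[[[0, 0, 0.0006], [0, 0, 0]], [[0, 0, 0.0006], [0, 0, 0]], [[0, 0, -0.004], [0, 0, 0]], [[0, 0, -0.012], [0, 0, 0]], [[0, 0, -0.03], [0, 0, 0]], [[0, 0, -0.055], [0, 0, 0]], [[0, 0, -0.08], [0, 0, 0]], [[0, 0, -0.092], [0, 0, 0]], [[0, 0, -0.096], [0, 0, 0]], [[0, 0, -0.096], [0, 0, 0]]]'

```text
t: 4.95
eef_pos: [484.0, -288.5, 141.0]
ee_rot: [0.988, 0.152, -0.0, -0.0]
force: [-0.2, 0.2, 0.3]
gripper_width: -0.1
grip_force: 0.0
```

```bash
python3 - <<'E'
from m import *
s=state();m=camera_model("wrist");im=get_image("wrist");cv2.imwrite("pics/w2.png",im)
print(s['t'],s['eef_pos'],s['force'])
for z in(54,47):caps("wrist",dict(red=(320,240)),im,m,z)
caps("side",dict(red=(327,272)),get_image("side"),camera_model("side"),47)
d=np.array([[.953,.302],[.302,-.953]])
print(d@(np.array([628.5,61.5])-s['eef_pos'][:2]))
a=cv2.imread("pics/w1.png");cv2.imwrite("pics/w12.png",cv2.resize(np.hstack([a[150:330,230:410],im[150:330,230:410]]),(720,360)))
E
```

```text
4.95 [ 484.01905754 -288.48030761  140.98999682] [-0.15221958  0.15390911  0.30566154]
wrist red [321.4 239.4] [ 291  210   62   60 2870] [ 487.7 -287.2   54. ]
wrist red [321.4 239.4] [ 291  210   62   60 2870] [ 485.9 -287.7   47. ]
side red [327.1 272.4] [320 266  16  13 168] [ 483.3 -290.5   47. ]
[ 243.38439107 -289.89798853]
```

View pics/w12.png

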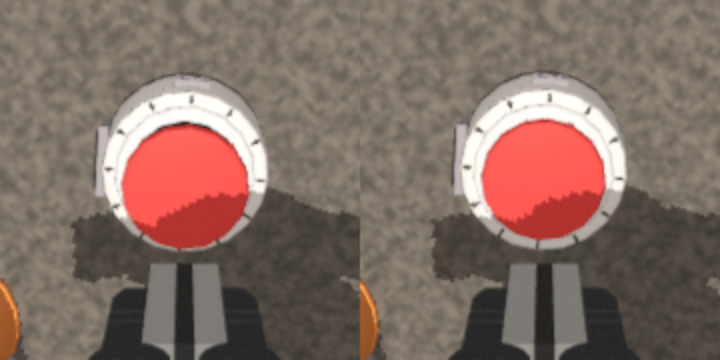

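The red cap is now seated flush (right) compared with proud (left), and the housing has not moved. Before going to yellow I'll check clearance to the kettle.

```bash
python3 - <<'E'
from m import *
mt,ms=camera_model("top"),camera_model("side")
def P(m):
    R=cv2.Rodrigues(m['rvec'])[0];return np.array(m['K'])@np.hstack([R,np.array(m['tvec']).reshape(3,1)])
for n,a,b in [("knob",(244,96),(382,148)),("spout tip",(191,108),(357,147)),("handle left end",(213,88),(368,133))]:
    X=cv2.triangulatePoints(P(mt),P(ms),np.array(a,float),np.array(b,float)).ravel();print(n,(X[:3]/X[3]).round())
for z in(30,60,100,150):print(z,ray(mt,250,159,z).round(),ray(mt,212,140,z).round())
print(state()['joint_positions'].round(2))
E
```

```text
knob [797.   7. 157.]
spout tip [790. 140.  90.]
handle left end [795.  75. 176.]
30 [694.   4.  30.] [741.  98.  30.]
60 [684.   1.  60.] [729.  92.  60.]
100 [670.  -4. 100.] [714.  84. 100.]
150 [653. -10. 150.] [695.  74. 150.]
[ 0.61  0.44 -0.16  1.88  0.1   0.82 -0.87]
```

Clear: the kettle stays at x≥690 low down and is narrower higher up. Moving to yellow at the same height.

Call:
apply_moves --targets '[[[0.01, -0.012, 0], [0, 0, 0]], [[0.03, -0.036, 0], [0, 0, 0]], [[0.058, -0.069, 0], [0, 0, 0]], [[0.087, -0.104, 0], [0, 0, 0]], [[0.116, -0.139, 0], [0, 0, 0]], [[0.145, -0.173, 0], [0, 0, 0]], [[0.174, -0.208, 0], [0, 0, 0]], [[0.203, -0.242, 0], [0, 0, 0]], [[0.225, -0.268, 0], [0, 0, 0]], [[0.239, -0.284, 0], [0, 0, 0]], [[0.243, -0.29, 0], [0, 0, 0]], [[0.243, -0.29, 0], [0, 0, 0]]]'

```text
t: 6.55
eef_pos: [628.4, 60.5, 140.9]
ee_rot: [0.988, 0.152, -0.0, 0.0]
force: [-0.9, -0.6, 0.5]
gripper_width: -0.6
grip_force: 0.0
```

```bash
python3 - <<'E'
from m import *
s=state();m=camera_model("wrist");im=get_image("wrist");cv2.imwrite("pics/w3.png",im)
print(s['t'],s['eef_pos'],s['force'])
caps("wrist",dict(yellow=(320,240)),im,m,54)
E
```

```text
6.55 [628.42220291  60.52125296 140.92670199] [-0.90758113 -0.55027467  0.52511558]
wrist yellow [318.7 242. ] [ 288  211   63   63 3079] [630.   62.9  54. ]
```

View pics/w3.png

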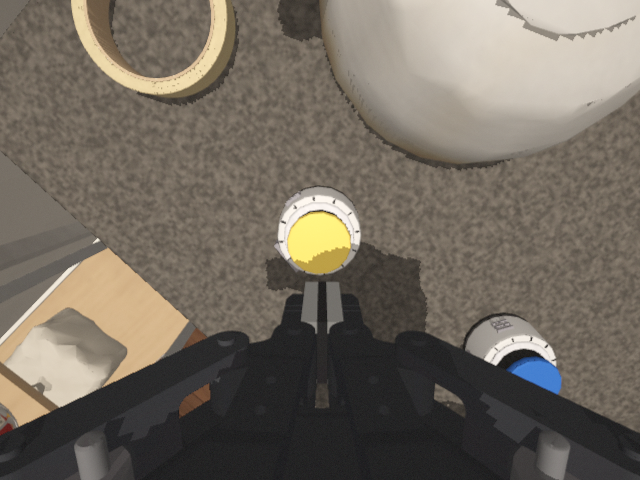

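The yellow cap sits at (319,242) under the fingertips, with the kettle clear at upper right. Shift about 1 mm in +y and press.

Call:
apply_moves --targets '[[[0.001, -0.001, 0.015], [0, 0, 0]], [[0.001, -0.001, 0.04], [0, 0, 0]], [[0.001, -0.001, 0.065], [0, 0, 0]], [[0.001, -0.001, 0.078], [0, 0, 0]], [[0.001, -0.001, 0.084], [0, 0, 0]], [[0.001, -0.001, 0.0865], [0, 0, 0]], [[0.001, -0.001, 0.0885], [0, 0, 0]], [[0.001, -0.001, 0.0905], [0, 0, 0]], [[0.001, -0.001, 0.0925], [0, 0, 0]], [[0.001, -0.001, 0.0945], [0, 0, 0]], [[0.001, -0.001, 0.096], [0, 0, 0]], [[0.001, -0.001, 0.096], [0, 0, 0]]]'

```text
t: 8.1
eef_pos: [629.9, 62.3, 45.8]
ee_rot: [0.988, 0.152, 0.0, 0.0]
force: [-0.7, -0.6, 5.5]
gripper_width: -0.5
grip_force: 3.2
```

Call:
apply_moves --targets '[[[0, 0, 0.0006], [0, 0, 0]], [[0, 0, 0.0006], [0, 0, 0]], [[0, 0, 0.0006], [0, 0, 0]]]'

```text
t: 8.48
eef_pos: [629.9, 62.4, 45.5]
ee_rot: [0.988, 0.152, 0.001, 0.0]
force: [-1.1, -0.6, 7.9]
gripper_width: 0.2
grip_force: 3.9
```

Call:
apply_moves --targets '[[[0, 0, -0.004], [0, 0, 0]], [[0, 0, -0.012], [0, 0, 0]], [[0, 0, -0.03], [0, 0, 0]], [[0, 0, -0.055], [0, 0, 0]], [[0, 0, -0.08], [0, 0, 0]], [[0, 0, -0.092], [0, 0, 0]], [[0, 0, -0.096], [0, 0, 0]], [[0, 0, -0.096], [0, 0, 0]]]'

```text
t: 9.48
eef_pos: [629.1, 62.2, 140.3]
ee_rot: [0.988, 0.152, -0.0, 0.0]
force: [0.9, 0.7, -0.7]
gripper_width: -0.2
grip_force: 0.0
```

```bash
python3 - <<'E'
from m import *
s=state();m=camera_model("wrist");im=get_image("wrist");cv2.imwrite("pics/w4.png",im)
print(s['t'],s['eef_pos'],s['force'])
caps("wrist",dict(yellow=(320,240)),im,m,47)
d=np.array([[.953,.302],[.302,-.953]])
print(d@(np.array([574.5,-113.5])-s['eef_pos'][:2]))
a=cv2.imread("pics/w3.png");cv2.imwrite("pics/w34.png",cv2.resize(np.hstack([a[150:330,230:410],im[150:330,230:410]]),(720,360)))
E
```

```text
9.475 [629.11767519  62.21589841 140.34966484] [ 0.91880579  0.66943079 -0.6767721 ]
wrist yellow [321.1 241.5] [ 291  212   61   60 2883] [629.7  62.8  47. ]
[-105.11684578  150.96271327]
```

View pics/w34.png

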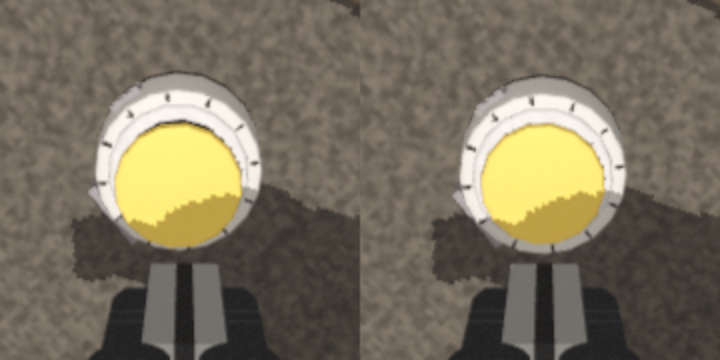

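The yellow cap is seated and its housing has not moved. Now blue.

Call:
apply_moves --targets '[[[-0.008, 0.012, 0], [0, 0, 0]], [[-0.025, 0.036, 0], [0, 0, 0]], [[-0.047, 0.067, 0], [0, 0, 0]], [[-0.069, 0.099, 0], [0, 0, 0]], [[-0.088, 0.127, 0], [0, 0, 0]], [[-0.1, 0.145, 0], [0, 0, 0]], [[-0.105, 0.151, 0], [0, 0, 0]], [[-0.105, 0.151, 0], [0, 0, 0]]]'

```text
t: 10.52
eef_pos: [574.3, -113.6, 140.3]
ee_rot: [0.988, 0.152, -0.0, -0.0]
force: [-0.2, -0.1, -0.9]
gripper_width: -0.2
grip_force: 0.0
```

```bash
python3 - <<'E'
from m import *
s=state();m=camera_model("wrist");im=get_image("wrist");cv2.imwrite("pics/w5.png",im)
print(s['t'],s['eef_pos'],s['force'])
b=caps("wrist",dict(blue=(320,240)),im,m,54)['blue']
d=np.array([[.953,.302],[.302,-.953]]);print(d@(b-s['eef_pos'])[:2])
E
```

```text
10.525 [ 574.32664237 -113.59293003  140.34166067] [-0.15175823 -0.0895034  -0.8722723 ]
wrist blue [321.6 242.9] [ 291  212   63   62 3049] [ 576.1 -113.1   54. ]
[1.83338055 0.02527361]
```

Call:
apply_moves --targets '[[[0.001, 0, 0.015], [0, 0, 0]], [[0.001, 0, 0.04], [0, 0, 0]], [[0.001, 0, 0.065], [0, 0, 0]], [[0.001, 0, 0.078], [0, 0, 0]], [[0.001, 0, 0.0835], [0, 0, 0]], [[0.001, 0, 0.086], [0, 0, 0]], [[0.001, 0, 0.088], [0, 0, 0]], [[0.001, 0, 0.09], [0, 0, 0]], [[0.001, 0, 0.092], [0, 0, 0]], [[0.001, 0, 0.094], [0, 0, 0]], [[0.001, 0, 0.0955], [0, 0, 0]], [[0.001, 0, 0.0955], [0, 0, 0]]]'

```text
t: 12.08
eef_pos: [576.2, -112.9, 45.7]
ee_rot: [0.988, 0.152, 0.0, 0.0]
force: [-0.3, 0.6, 6.2]
gripper_width: 0.1
grip_force: 3.4
```

Call:
apply_moves --targets '[[[0, 0, 0.0006], [0, 0, 0]], [[0, 0, 0.0006], [0, 0, 0]], [[0, 0, 0.0006], [0, 0, 0]]]'

```text
t: 12.45
eef_pos: [576.3, -112.9, 45.4]
ee_rot: [0.988, 0.152, 0.0, 0.0]
force: [-2.1, 0.2, 9.0]
gripper_width: 0.2
grip_force: 4.2
```

Call:
apply_moves --targets '[[[0, 0, -0.004], [0, 0, 0]], [[0, 0, -0.012], [0, 0, 0]], [[0, 0, -0.03], [0, 0, 0]], [[0, 0, -0.055], [0, 0, 0]], [[0, 0, -0.08], [0, 0, 0]], [[0, 0, -0.092], [0, 0, 0]], [[0, 0, -0.096], [0, 0, 0]], [[0, 0, -0.096], [0, 0, 0]]]'

```text
t: 13.45
eef_pos: [575.4, -113.0, 140.3]
ee_rot: [0.988, 0.152, -0.0, -0.0]
force: [0.0, 0.7, -0.1]
gripper_width: -0.1
grip_force: 0.0
```

```bash
python3 - <<'E'
from m import *
s=state();m=camera_model("wrist");im=get_image("wrist")
print(s['t'],s['eef_pos'],s['force'])
caps("wrist",dict(blue=(320,240)),im,m,47)
a=cv2.imread("pics/w5.png");w=cv2.resize(np.hstack([a[150:330,230:410],im[150:330,230:410]]),(640,320))
S=get_image("side");cv2.imwrite("pics/end.png",np.vstack([w,S[130:400]]))
caps("side",dict(red=(327,272),yellow=(322,185),blue=(331,223)),S,camera_model("side"),44)
E
```

```text
13.45 [ 575.39393026 -112.99321428  140.28687541] [ 0.01962136  0.66997229 -0.13832237]
wrist blue [322.  242.1] [ 292  213   61   59 2840] [ 575.8 -113.1   47. ]
side red [327.1 272.4] [320 266  16  13 168] [ 484.5 -287.7   44. ]
side yellow [320.8 184.6] [316 180  10  10  79] [624.1  63.4  44. ]
side blue [330.4 222.8] [324 218  14  11 129] [ 574.3 -113.7   44. ]
```

View pics/end.png

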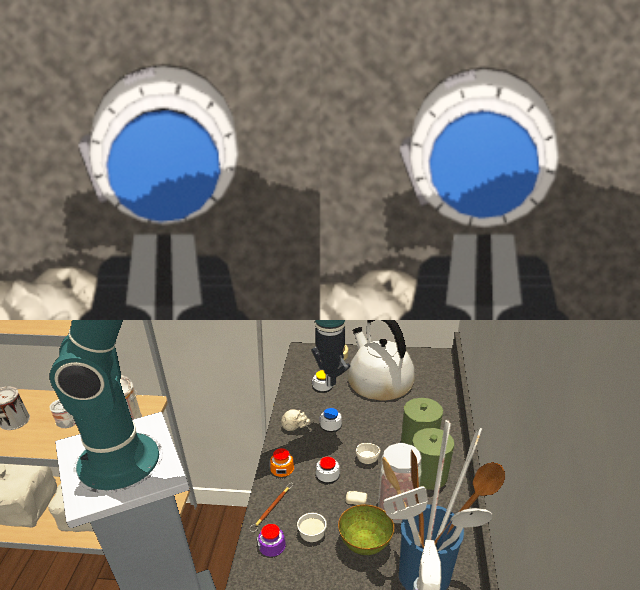

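All three caps are seated, nothing else has moved and the arm is clear. Handing in.

```bash
python3 -c "from rig import close_job;print(close_job())"
```

```text
the job is handed in; nothing more can be done
None
```

I pressed the red, yellow and blue timers fully down in that order, at under about 11 N each; before-and-after views show all three caps seated and the timers in place, nothing else looked moved, and I handed the job in at about 13.5 s.

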